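# Put the torque screwdriver away in the stay-lid tool chest

## Robot

A 6-joint arm with a two-finger parallel gripper is mounted at the origin on the work surface. World frame = base frame: x ahead of the robot, y to its left, z up, the work surface at z = 0. Lengths are in m, angles in rad, forces in N, time in s.
With the tool pointing down it reaches from about 0.275 to 0.75 m from the base axis. Payload 10.2 kg.
Tool frame: the origin (TCP) lies midway between the tips of the shut fingers; the grasp point (between the pads) lies 19 mm behind it (env.hold_point_z is the distance from the TCP to the grasp point, in m); x points along the fingers, z is the direction in which the jaws open and shut, and the axes are right-handed (so a half turn about x gives the same grasp; the last joint's range is limited). The gripper opens to 85 mm and grips with 20 to 120 N. Pads are 22 mm wide; open, the fingers measure 114 mm over their backs; the gripper's body (76 mm by 85 mm) begins 54 mm behind the grasp point. The pads swing forward as they close: fully open they stand 13 mm farther back than shut.
Start: joints at [-1.37, 0.313, 1.498, -0, 1.331, -0.223], TCP at [0.216, -0.479, 0.231] pointing down, gripper open.
Joint ranges: [-2.94, 2.94], [-0.97, 2.17], [0.19, 2.56], [-1.23, 4.37], [0.02, 3.11], [-2.88, 2.88]. Speed limits (rad/s): [2.39, 2.39, 3.01, 3.14, 3.14, 3.14].

## Interface

Orientations are given as a unit quaternion [x, y, z, w].
In Python, from bench import env, kinematics, monitor, eyes, job gives the robot as it stands. The module is installed in compiled form; this text tells all that it offers. Calls block until the motion is done:
- env.reach(position, orientation): joint-space move of the TCP to a pose.
- env.movel(position, velocity=0.15, frame=None, guard=None): straight line of the TCP; frame=None keeps the orientation; velocity is the mean speed in m/s. With guard (N) it stops when the force on the tool has changed by that much, and returns True; else False.
- env.set_joints(angles): joint-space move.
- env.release() and env.close_gripper(effort=None): open the fingers fully, or close them until they stop; effort is the grip in N (None keeps the last).
- env.hold(seconds).
- kinematics.ik(position, orientation): joint angles nearest the present ones, or None.
- monitor.sense(): the state.
- eyes.grab_frame(name): name is "side" or "top"; returns a dict with "frame" (480x640x3 uint8, red, green, blue), "mtx" (3x3 intrinsics, pixels), "k1" (the pictures are not rectified: a ray, as slopes to the right and down, at radius r is drawn at 1 + k1 r^2 times it, then the intrinsics apply), "view" (4x4, takes a point from world to camera coordinates). Camera axes: x right, y down, z forward; pixel columns grow to the right and rows downward; lengths in m; the calibration is good to about 2 mm. A picture is of the moment at which its call begins. There is no depth.
A pose or a line that the arm cannot do raises env.MotionError and nothing moves.
- job.hand_in(): hands the job in, once; it reports no verdict.
The state is a dict: "clock": time; "joints": joint angles; "qvel": joint speeds; "joint_efforts": joint torques, N m; "position": TCP position; "ee_rot": TCP orientation; "contact_force": force on the tool from outside, world axes, zero at the start; "ft_torque": the same for the moment, N m; "finger_gap": opening from 0.0 (shut) to 1.0 (fully open).
Only numpy, scipy, OpenCV 4.12 (cv2) and the standard library are available. Lean on these libraries where they do the work, as an engineer would, in place of code of your own. Each camera call takes 0.05 s, during which the arm holds its last target.

## Task

Put the torque screwdriver away in the tool chest: raise the lid until the folding stay locks and carries the lid by itself, without wrenching on once the stay has come tight, and lay the screwdriver flat on the chest floor. Then push the stay's yellow knuckle gently through to break the joint, and lower the lid, without letting it drop, until it is fully shut. Leave the other things on the bench where they are, and let go of everything at the end.

Things in the scene. Friction and masses are not known exactly. Their poses are not given: they have to be found in the camera images.
- chest: Grey open steel box bolted to the bench, 230 (x) x 360 (y) x 75 high, walls and floor 4. Origin: centre of its underside; -x is its front (towards the robot), z up. The hinge line runs along y at x +115, z 75 (far upper rim). The folding stay is inside along the -y wall (y below -125). A black bit rack, 26 high, fills x 63 to 103, y -55 to 145 of the floor; the floor in front of it is free.
- lid: Grey-green steel lid, a shallow pan 230 x 360 x 18, about 0.7 to 1 kg. Origin on the hinge line, mid-width; shut, it lies from there to its own -x, underside at its z 0; its y is the hinge axis and it opens upward. Hinge friction holds it still when nearly upright; below roughly 57 degrees (1.0 rad) the unlocked lid can fall shut by its weight.
- lid_angle (a joint): Opening angle of the lid, rad: 0 shut, growing as the lid rises. The stay comes straight and tight somewhere between about 1.35 and 1.54, differing from chest to chest; once locked and let go the lid settles some 0.02 to 0.03 lower.
- handle (a point): Middle of the lid's steel bar handle: round bar 12 in diameter, 110 of clear length along the lid's y, 40 in front of the lid's front edge (a finger gap of 34), 270 from the hinge line and 9 above the lid's underside plane. It turns freely in a grip.
- knee_angle (a joint): Fold of the stay at its knuckle, rad: about 0 with the lid shut (stay folded), growing as the lid rises; 2.80 = both arms in one straight line; above that over-centre; 3.10 = locked against the stop. A light spring at the knuckle draws it over to 3.10 when it is near straight and the lid is not being pulled. Broken, it springs back unless pushed to below about 2.4; pushed to about 2.0 it stays.
- stay_arm: Lower arm of the folding stay, flat steel 13 x 4, 92 between pivots; origin: its pivot in the chest at chest x -5, z 36 to 52 (slotted bracket), y about -170. The upper arm, also 92, runs from the knuckle to the lid, 120 from the hinge. The knuckle swings round this pivot in the chest's x-z plane. The stay stands aslant, its knuckle bowed a little up and to the front when locked; it folds down and to the rear (+x, -z).
- slot_pin (a point): Pivot screw of the stay in its slotted bracket on the inside of the chest's -y wall (where the lower arm starts). The screw is only clamped: a pull of roughly 25 N or more at the lid handle against the tight stay drags it up the slot and spoils the adjustment.
- knuckle (a point): Centre of the yellow round knuckle (20 diameter, 26 long along y) at the middle joint of the stay. With the stay locked it stands about 45 to 60 above the chest's rim, some 75 to 90 in front of the hinge line. A push of about 3 to 5 N down and to the rear (+x of the chest) breaks the joint.
- driver: Torque screwdriver, 0.1 to 0.2 kg, lying flat. Dark grip with a tan band, 100 (x) x 30 (y) x 26 (z), rounded edges; a round collar and thin blade reach on along its +x to 132. Origin: centre of the grip's underside, z up.
- parts_bin: White open plastic bin, 110 x 150 x 60 high; origin: centre of its underside. Bystander.
- riveter: Black two-handled hand riveter with a steel head, about 230 x 65 x 27, lying on the bench; origin under its middle. Bystander.
- pin_jar: Clear jar with a black cap, 70 diameter, 85 high; origin: centre of its underside. Bystander.
Mind the look-alikes: they are no part of the job. There is more than one size of the driver; the job needs the smaller.

How it is judged:
By the outcome, as a careful person would: the job done as asked, in the order asked, and still so for the second after the job is handed in, with the robot touching nothing.
It also fails if it takes over 72 s, if anything falls off the work surface, if the arm or the gripper's body presses on something with over 40 N, if the wrist force passes 120 N, or if a joint passes its speed limit or range.

## Working session

There is one attempt and no reset: what is moved stays moved. The work goes in short steps, each a Python script; the robot and the scene stay as the last script left them, time stands still between calls to the robot, and variables do not carry over. Pictures are saved under pics/ and viewed, and the job is handed in when it is done.

```bash
mkdir -p pics; ls; python3 - <<'E'
from bench import env, kinematics, monitor, eyes, job
import cv2, numpy as np
s=monitor.sense(); print({k:np.round(v,3) for k,v in s.items()}, env.hold_point_z)
for n in("side","top"):
    f=eyes.grab_frame(n); cv2.imwrite(f"pics/{n}0.png",f["frame"][:,:,::-1])
    print(n,f["mtx"],f["k1"],np.round(f["view"],4).tolist())
E
```

```text
pics
{'clock': np.float64(0.0), 'joints': array([-1.37 ,  0.313,  1.498, -0.   ,  1.331, -0.223]), 'qvel': array([-0.   , -0.   ,  0.002, -0.001, -0.   ,  0.002]), 'joint_efforts': array([-1.0000e-03, -4.1226e+01, -2.5975e+01, -0.0000e+00,  4.0000e-03,
        0.0000e+00]), 'position': array([ 0.216, -0.478,  0.231]), 'ee_rot': array([ 0.384,  0.594, -0.383,  0.594]), 'contact_force': array([-0.404,  0.63 , -0.112]), 'ft_torque': array([ 0.012,  0.043, -0.027]), 'finger_gap': np.float64(0.997)} 0.0187
side [[599.56509898   0.         316.42071885]
 [  0.         599.56509898 240.30043674]
 [  0.           0.           1.        ]] -0.03354864005384589 [[-0.7485, -0.663, -0.0108, 0.4453], [-0.3665, 0.4272, -0.8265, 0.2426], [0.5526, -0.6147, -0.5628, 1.0408], [0.0, 0.0, 0.0, 1.0]]
top [[537.37884547   0.         322.7240519 ]
 [  0.         537.37884547 232.80717458]
 [  0.           0.           1.        ]] 0.04746937829788562 [[0.0078, -1.0, 0.0043, 0.0354], [-0.998, -0.0081, -0.0631, 0.5147], [0.0632, -0.0038, -0.998, 1.3079], [0.0, 0.0, 0.0, 1.0]]
```

View pics/side0.png

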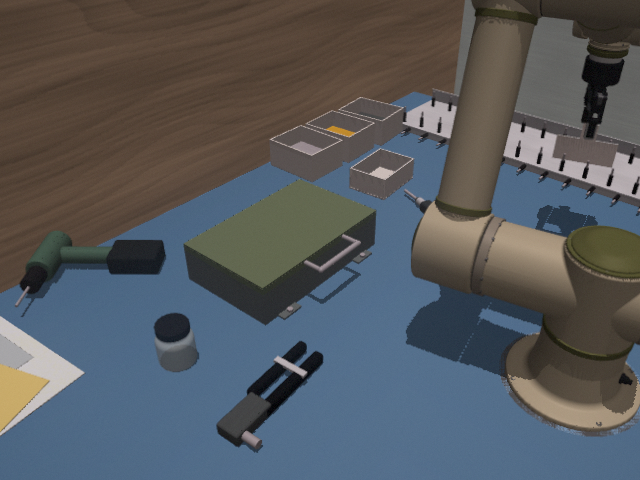

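View pics/top0.png

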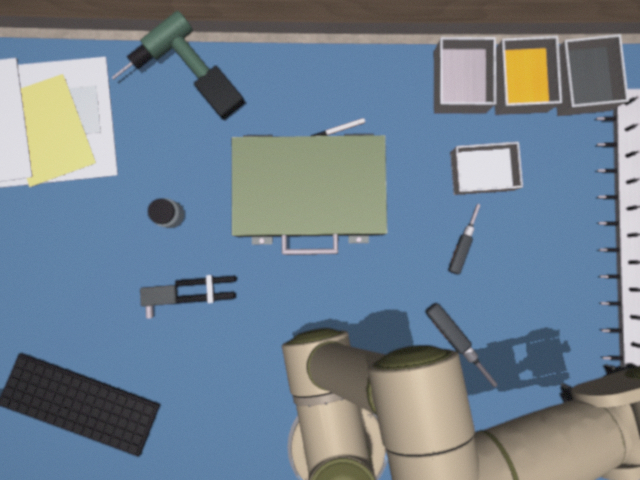

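Candidates for the driver in the top view are (464,240), the smaller one, (460,345), the larger one, and a white blade behind the chest at (340,128). The drill at (190,60) and the tools on the board at (620,230) aren't drivers. I'll check a close crop and measure.

```bash
cat > h.py <<'E'
from bench import env, kinematics, monitor, eyes, job
import cv2, numpy as np
from scipy.spatial.transform import Rotation as R
def grab(n,name=None):
    f=eyes.grab_frame(n)
    if name: cv2.imwrite(f"pics/{name}.png",f["frame"][:,:,::-1])
    return f
def ray(f,px):
    px=np.array(px,float).reshape(-1,1,2)
    u=cv2.undistortPoints(px,f["mtx"],np.array([f["k1"],0,0,0.])).reshape(-1,2)
    V=f["view"]; d=np.c_[u,np.ones(len(u))]@V[:3,:3]; o=-V[:3,:3].T@V[:3,3]
    return o,d
def onz(f,px,z):
    o,d=ray(f,px); return o+d*((z-o[2])/d[:,2])[:,None]
def proj(f,P):
    P=np.array(P,float).reshape(-1,3); V=f["view"]
    return cv2.projectPoints(P,cv2.Rodrigues(V[:3,:3])[0],V[:3,3],f["mtx"],np.array([f["k1"],0,0,0.]))[0].reshape(-1,2)
def tri(f1,p1,f2,p2):
    o1,d1=ray(f1,p1);o2,d2=ray(f2,p2);d1=d1[0];d2=d2[0]
    A=np.c_[d1,-d2];s=np.linalg.lstsq(A,o2-o1,rcond=None)[0]
    a=o1+s[0]*d1;b=o2+s[1]*d2
    return (a+b)/2,np.linalg.norm(a-b)
E
python3 - <<'E'
from h import *
f=grab("top"); im=f["frame"][:,:,::-1]
a=cv2.resize(im[190:400,400:560],None,fx=3.5,fy=3.5*.8,interpolation=2)
cv2.imwrite("pics/c1.png",cv2.resize(im[190:400,400:560],None,fx=2.8,fy=2.8,interpolation=2))
cv2.imwrite("pics/c2.png",cv2.resize(im[110:270,215:405],None,fx=3.6,fy=3.6,interpolation=2))
hsv=cv2.cvtColor(f["frame"],cv2.COLOR_RGB2HSV)
# non-blue mask near drivers
for (x0,y0,x1,y1) in ((440,197,490,280),(420,295,505,392)):
    sub=hsv[y0:y1,x0:x1]; m=((sub[...,1]<90)).astype(np.uint8)
    n,l,st,c=cv2.connectedComponentsWithStats(m)
    for i in range(1,n):
        if st[i,4]>30:
            ys,xs=np.where(l==i); P=onz(f,np.c_[xs+x0,ys+y0],0.013)[:,:2]
            mu=P.mean(0);u,s,vt=np.linalg.svd(P-mu,full_matrices=False);q=(P-mu)@vt.T
            print(st[i],c[i]+[x0,y0],mu,vt[0],q.min(0),q.max(0))
# lid
m=((hsv[...,0]>28)&(hsv[...,0]<50)&(hsv[...,1]>50)).astype(np.uint8); m[:120]=0;m[260:]=0;m[:,:215]=0;m[:,400:]=0
c=max(cv2.findContours(m,0,2)[0],key=cv2.contourArea); r=cv2.minAreaRect(c);b=cv2.boxPoints(r)
print(b); P=onz(f,b,0.093);print(P);print([np.linalg.norm(P[i]-P[i-1]) for i in range(4)], P.mean(0))
print(onz(f,[[283,236],[284,252],[310,252],[336,252],[337,236]],0.084))
E
```

```text
[  9   6  32  71 748] [463.64973262 243.85962567] [ 0.49020245 -0.30760524] [-0.93535914  0.35369943] [-0.10839061 -0.01736736] [0.07577223 0.01610634]
[   0    9   78   88 3189] [447.95954845 357.5070555 ] [ 0.21432723 -0.26641924] [-0.99421439 -0.10741388] [-0.13080981 -0.07641571] [0.0832876  0.10990515]
[[361.      151.00002]
 [363.      149.00002]
 [367.      153.00002]
 [365.      155.00002]]
[[ 0.70211301 -0.04830016  0.093     ]
 [ 0.706876   -0.05296133  0.093     ]
 [ 0.69749454 -0.06235964  0.093     ]
 [ 0.69273503 -0.05769866  0.093     ]]
[np.float64(0.013276986886986185), np.float64(0.006664278788380172), np.float64(0.013279312106115309), np.float64(0.00666165276184845)] [ 0.69980464 -0.05532995  0.093     ]
[[0.50186011 0.13247503 0.084     ]
 [0.46452776 0.1296752  0.084     ]
 [0.46499765 0.06908719 0.084     ]
 [0.46547783 0.00845427 0.084     ]
 [0.50287328 0.00634874 0.084     ]]
```

```bash
sleep 0
```

```text
(no output)
```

View pics/c1.png

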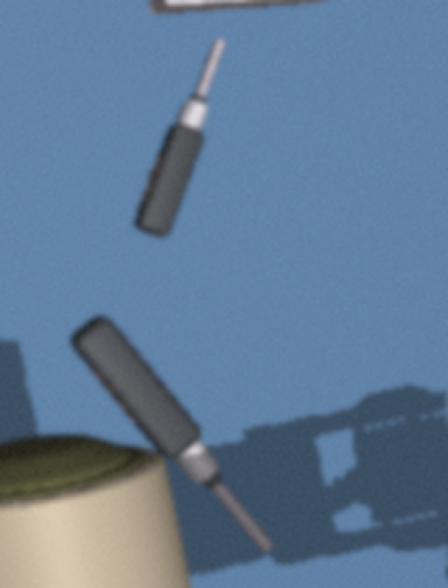

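View pics/c2.png

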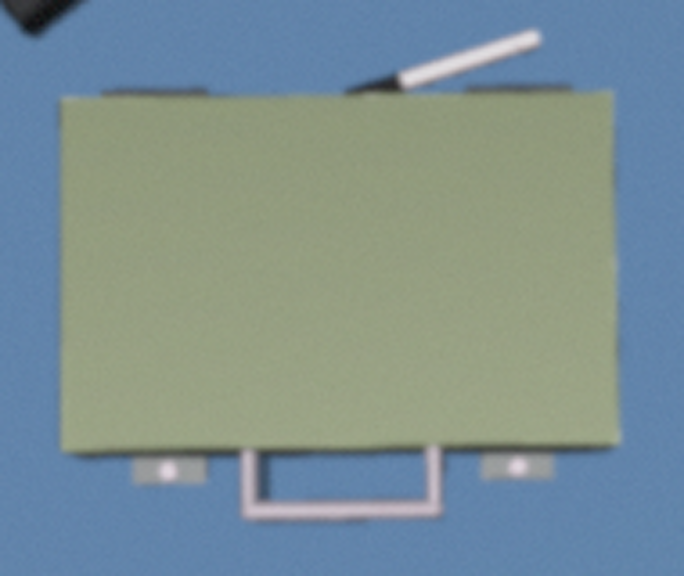

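```bash
python3 - <<'E'
from h import *
f=grab("top"); s=grab("side")
b=np.array([[232.2,136.9],[385.3,135.8],[387.2,233.3],[233,235]])
P=onz(f,b,0.093);print(P.round(4));print([np.linalg.norm(P[i]-P[i-1]).round(4) for i in range(4)], P.mean(0))
# handle bar bright mask in top
im=f["frame"].astype(int); sub=im[230:262,270:350]
hsv=cv2.cvtColor(f["frame"],cv2.COLOR_RGB2HSV)[230:262,270:350]
m=(hsv[...,1]<60)&(hsv[...,2]>120); ys,xs=np.where(m)
k=ys+230>246
print("bar",xs[k].min()+270,xs[k].max()+270,ys[k].mean()+230)
print(onz(f,[[(xs[k].min()+xs[k].max())/2+270,ys[k].mean()+230]],0.084))
cv2.imwrite("pics/s1.png",cv2.resize(s["frame"][170:330,170:450,::-1],None,fx=2.8,fy=2.8,interpolation=2))
E
```

```text
[[ 0.7326  0.2533  0.093 ]
 [ 0.7385 -0.1051  0.093 ]
 [ 0.5096 -0.1098  0.093 ]
 [ 0.5027  0.2475  0.093 ]]
[np.float64(0.2299), np.float64(0.3584), np.float64(0.229), np.float64(0.3574)] [0.62083954 0.07147528 0.093     ]
bar 282 337 251.0808383233533
[[0.46713119 0.07027311 0.084     ]]
```

View pics/s1.png

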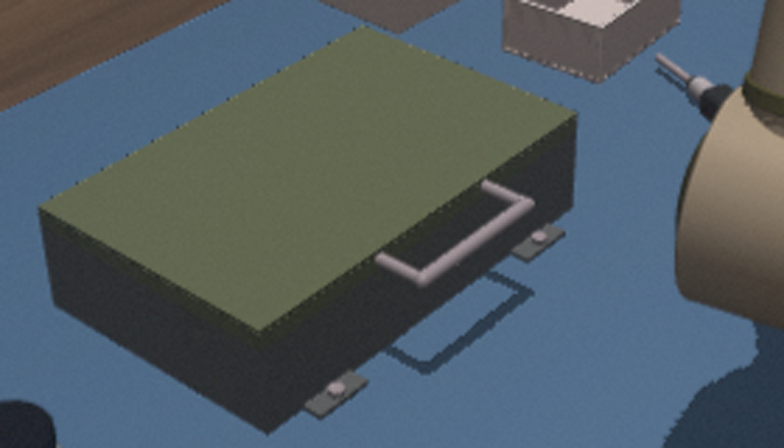

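The lid measures 229 x 358, against a stated 230 x 360. The bar comes out at (0.467, 0.070), against a predicted (0.466, 0.069). Both agree. Next I'll check reachability.

```bash
cat >> h.py <<'E'
YAW=0.019; C=np.array([0.6210,0.0720,0.0])
RC=R.from_euler('z',YAW)
def cw(p): return C+RC.apply(p)          # chest->world
def dirw(d): return RC.apply(d)
def quat(a,j):
    a=np.array(a,float);a/=np.linalg.norm(a);j=np.array(j,float);j=j-a*(a@j);j/=np.linalg.norm(j)
    return R.from_matrix(np.c_[a,np.cross(j,a),j]).as_quat()
def bar(th):  # chest frame handle centre
    r=np.array([-np.cos(th),0,np.sin(th)]);n=np.array([np.sin(th),0,np.cos(th)])
    return np.array([0.115,0,0.075])+0.27*r+0.009*n
def hpose(th,el,back=0.0187,dx=0,flip=1):
    """TCP pose to have grasp point at bar; el = angle of tool below horizontal"""
    a=np.array([np.cos(el),0,-np.sin(el)]);j=np.array([np.sin(el),0,np.cos(el)])*flip
    return cw(bar(th)+a*(back-dx)),quat(dirw(a),dirw(j))
E
python3 - <<'E'
from h import *
s=grab("side");print(proj(s,cw(bar(0))),"expect ~340.7 256.8")
for fl in(1,-1):
  for th in (0,0.4,0.8,1.2,1.5):
    print(fl,th,[(round(e,2),None if (q:=kinematics.ik(*hpose(th,e,flip=fl))) is None else q.round(2).tolist()) for e in (th*0.9+.1,th,.3,.6,1.2)])
E
```

```text
[[341.09558611 256.12250825]] expect ~340.7 256.8
1 0 [(0.1, None), (0, None), (0.3, None), (0.6, None), (1.2, [-0.13, 0.29, 2.1, 0.14, 0.39, -0.27])]
1 0.4 [(0.46, None), (0.4, None), (0.3, None), (0.6, [-0.18, 0.08, 2.31, 2.48, 0.26, -2.61]), (1.2, [-0.12, 0.15, 1.93, 0.08, 0.7, -0.19])]
1 0.8 [(0.82, [-0.13, 0.07, 1.9, 0.24, 0.43, -0.32]), (0.8, [-0.13, 0.07, 1.92, 0.26, 0.41, -0.34]), (0.3, [-0.15, 0.1, 2.2, 2.75, 0.45, -2.84]), (0.6, [-0.14, 0.05, 2.04, 0.99, 0.16, -1.07]), (1.2, [-0.1, 0.19, 1.63, 0.05, 0.95, -0.14])]
1 1.2 [(1.18, [-0.08, 0.36, 1.27, 0.04, 1.12, -0.11]), (1.2, [-0.08, 0.37, 1.26, 0.04, 1.15, -0.11]), (0.3, [-0.12, 0.19, 1.9, 2.61, 0.25, -2.66]), (0.6, [-0.11, 0.18, 1.73, 0.38, 0.28, -0.44]), (1.2, [-0.08, 0.37, 1.26, 0.04, 1.15, -0.11])]
1 1.5 [(1.45, [-0.06, 0.74, 0.6, 0.01, 1.68, -0.08]), (1.5, [-0.06, 0.78, 0.52, 0.01, 1.77, -0.08]), (0.3, [-0.09, 0.34, 1.66, 2.43, 0.17, -2.47]), (0.6, [-0.09, 0.34, 1.48, 0.25, 0.36, -0.29]), (1.2, [-0.07, 0.56, 0.93, 0.03, 1.28, -0.09])]
-1 0 [(0.1, [-0.23, 0.86, 2.5, 2.89, 1.68, -0.05]), (0, [-0.24, 0.96, 2.47, 2.88, 1.85, -0.07]), (0.3, [-0.22, 0.65, 2.51, 2.9, 1.29, -0.0]), (0.6, [-0.19, 0.39, 2.44, 2.85, 0.66, 0.11]), (1.2, [-0.13, 0.29, 2.1, 0.14, 0.39, 2.87])]
-1 0.4 [(0.46, [-0.19, 0.13, 2.38, 2.75, 0.5, 0.26]), (0.4, [-0.19, 0.16, 2.4, 2.8, 0.61, 0.2]), (0.3, [-0.2, 0.23, 2.44, 2.85, 0.81, 0.14]), (0.6, [-0.18, 0.08, 2.31, 2.48, 0.26, 0.53]), (1.2, None)]
-1 0.8 [(0.82, [-0.13, 0.07, 1.9, 0.24, 0.43, 2.82]), (0.8, [-0.13, 0.07, 1.92, 0.26, 0.41, 2.8]), (0.3, [-0.15, 0.1, 2.2, 2.75, 0.45, 0.3]), (0.6, [-0.14, 0.05, 2.04, 0.99, 0.16, 2.07]), (1.2, None)]
-1 1.2 [(1.18, None), (1.2, None), (0.3, [-0.12, 0.19, 1.9, 2.61, 0.25, 0.48]), (0.6, [-0.11, 0.18, 1.73, 0.38, 0.28, 2.71]), (1.2, None)]
-1 1.5 [(1.45, None), (1.5, None), (0.3, [-0.09, 0.34, 1.66, 2.43, 0.17, 0.67]), (0.6, [-0.09, 0.34, 1.48, 0.25, 0.36, 2.85]), (1.2, None)]
```

```bash
python3 - <<'E'
from h import *
def ik(p): 
    q=kinematics.ik(*p); return None if q is None else q.round(2).tolist()
for th,e in ((0,.9),(0,1.0),(0,1.1),(.2,.9),(.2,1.),(.4,1.),(.6,1.),(.8,1.),(1.,1.05),(1.2,1.2),(1.4,1.35),(1.55,1.4),(1.55,1.5)):
    print(th,e,ik(hpose(th,e)), "retreat",ik(hpose(th,e,dx=.07)))
E
```

```text
0 0.9 [-0.16, 0.28, 2.29, 2.22, 0.14, -2.37] retreat [-0.19, 0.03, 2.35, 0.93, 0.16, -1.09]
0 1.0 [-0.15, 0.27, 2.23, 0.85, 0.12, -0.99] retreat [-0.17, 0.04, 2.27, 0.38, 0.28, -0.52]
0 1.1 [-0.14, 0.28, 2.17, 0.3, 0.25, -0.43] retreat [-0.16, 0.07, 2.19, 0.19, 0.43, -0.33]
0.2 0.9 [-0.16, 0.15, 2.23, 0.8, 0.15, -0.93] retreat [-0.18, -0.08, 2.27, 0.41, 0.32, -0.55]
0.2 1.0 [-0.15, 0.15, 2.16, 0.33, 0.27, -0.46] retreat [-0.17, -0.05, 2.18, 0.23, 0.46, -0.36]
0.4 1.0 [-0.14, 0.09, 2.06, 0.2, 0.43, -0.32] retreat [-0.16, -0.09, 2.06, 0.17, 0.61, -0.28]
0.6 1.0 [-0.13, 0.08, 1.93, 0.15, 0.57, -0.25] retreat [-0.14, -0.07, 1.92, 0.13, 0.73, -0.23]
0.8 1.0 [-0.11, 0.12, 1.78, 0.11, 0.68, -0.2] retreat [-0.13, -0.02, 1.76, 0.11, 0.83, -0.19]
1.0 1.05 [-0.1, 0.21, 1.57, 0.08, 0.85, -0.15] retreat [-0.11, 0.09, 1.54, 0.08, 0.99, -0.15]
1.2 1.2 [-0.08, 0.37, 1.26, 0.04, 1.15, -0.11] retreat [-0.09, 0.3, 1.19, 0.04, 1.29, -0.11]
1.4 1.35 [-0.07, 0.58, 0.88, 0.02, 1.46, -0.09] retreat [-0.07, 0.56, 0.75, 0.02, 1.62, -0.09]
1.55 1.4 [-0.06, 0.75, 0.59, 0.01, 1.64, -0.08] retreat [-0.06, 0.76, 0.38, 0.01, 1.83, -0.08]
1.55 1.5 [-0.06, 0.84, 0.41, 0.01, 1.82, -0.08] retreat None
```

```bash
python3 - <<'E'
from h import *
env.reach(*hpose(0,1.1,back=.0147,dx=.06))
p,q=hpose(0,1.1,back=.0147)
print(env.movel(p,0.1,q,guard=8)); s=monitor.sense(); print(s["clock"],s["position"]-p,s["contact_force"])
f=grab("side"); cv2.imwrite("pics/a1.png",cv2.resize(f["frame"][130:330,170:450,::-1],None,fx=2.8,fy=2.8,interpolation=2))
cv2.imwrite("pics/a1t.png",cv2.resize(grab("top")["frame"][180:400,230:510,::-1],None,fx=2.7,fy=2.7,interpolation=2))
E
```

```text
False
3.2 [ 6.17170612e-05 -9.77153094e-05  2.84823494e-04] [0.06726434 0.06040049 0.03827254]
```

View pics/a1.png

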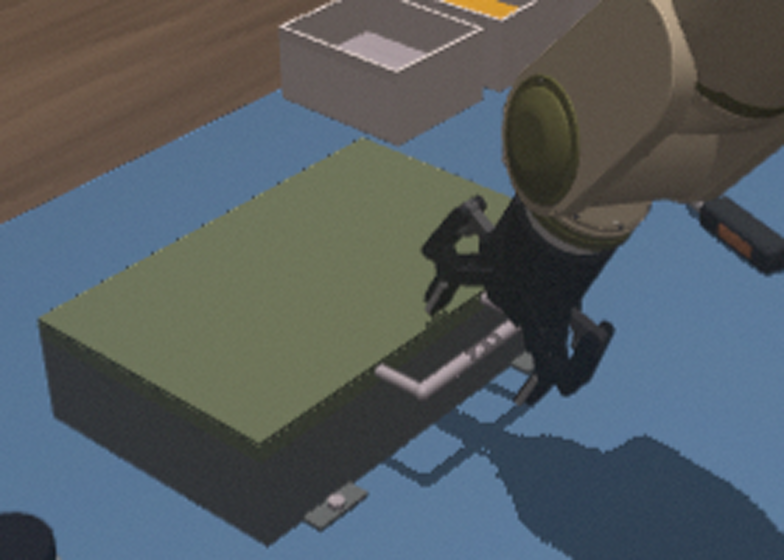

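View pics/a1t.png

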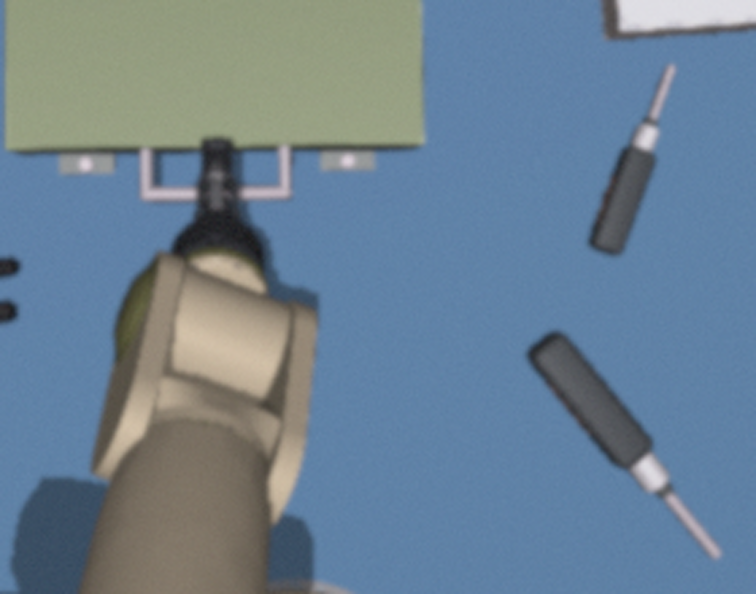

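The side view shows the open jaws straddling the bar at about (500,345), and the small driver's tan band at (735,235). I'll close and lift.

```bash
cat >> h.py <<'E'
def el(th): return 1.1 if th<1.0 else 1.1+0.6*(th-1.0)
def tang(th): return dirw(np.array([np.sin(th),0,np.cos(th)]))
def radial(th): return dirw(np.array([-np.cos(th),0,np.sin(th)]))
E
python3 - <<'E'
from h import *
env.close_gripper(40); s=monitor.sense(); print(s["clock"],s["finger_gap"],s["contact_force"].round(1))
for th in np.arange(.15,1.21,.15):
    p,q=hpose(th,el(th),back=.0147)
    g=env.movel(p,0.12,q,guard=20)
    s=monitor.sense();F=s["contact_force"];print(round(th,2),g,s["clock"],"tan",F@tang(th),"rad",F@radial(th),s["finger_gap"].round(3),(s["position"]-p).round(3))
    if g: break
grab("side","b1");grab("top","b1t")
E
```

```text
3.9667 0.11956153562403074 [3.5 3.3 2. ]Traceback (most recent call last):
  File "<stdin>", line 6, in <module>
AttributeError: 'float' object has no attribute 'round'
```

```bash
python3 - <<'E'
from h import *
for th in np.arange(.30,1.21,.15):
    p,q=hpose(th,el(th),back=.0147)
    g=env.movel(p,0.12,q,guard=20)
    s=monitor.sense();F=s["contact_force"];print(round(th,2),g,round(s["clock"],2),"tan",round(F@tang(th),1),"rad",round(F@radial(th),1),round(float(s["finger_gap"]),3),(s["position"]-p).round(3))
    if g: break
grab("side","b1");grab("top","b1t")
E
```

```text
0.3 False 4.93 tan -2.6 rad 2.2 0.123 [-0.001 -0.    -0.002]
0.45 True 5.33 tan -2.6 rad -1.5 0.117 [-0.002 -0.    -0.001]
```

View pics/b1.png

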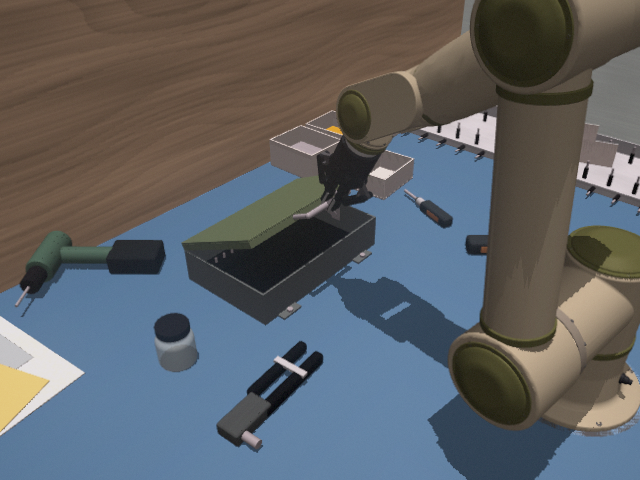

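The lid is rising in the grip. The guard tripped on a transient, since the steady force is only about 3 N. I'll carry on a bit slower.

```bash
python3 - <<'E'
from h import *
for th in (.45,.6,.75,.9,1.05,1.2):
    p,q=hpose(th,el(th),back=.0147)
    g=env.movel(p,0.08,q,guard=25)
    s=monitor.sense();F=s["contact_force"];print(round(th,2),g,round(s["clock"],2),"tan",round(F@tang(th),1),"rad",round(F@radial(th),1),round(float(s["finger_gap"]),3),(s["position"]-p).round(3))
    if g: break
grab("side","b2");grab("top","b2t")
E
```

```text
0.45 False 5.67 tan -3.9 rad 18.0 0.12 [-0.002  0.    -0.002]
0.6 False 6.33 tan -1.7 rad 19.1 0.115 [-0.001  0.    -0.   ]
0.75 False 6.99 tan -2.0 rad 10.9 0.116 [-0.  0.  0.]
0.9 False 7.65 tan -2.4 rad 2.4 0.121 [-0.  0. -0.]
1.05 False 8.3 tan -0.6 rad 4.5 0.123 [-0.  0.  0.]
1.2 False 8.94 tan 0.4 rad 4.1 0.121 [-0.  0.  0.]
```

View pics/b2.png

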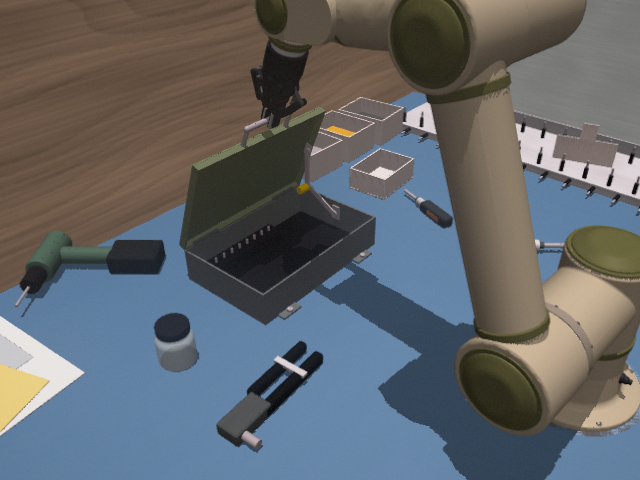

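View pics/b2t.png

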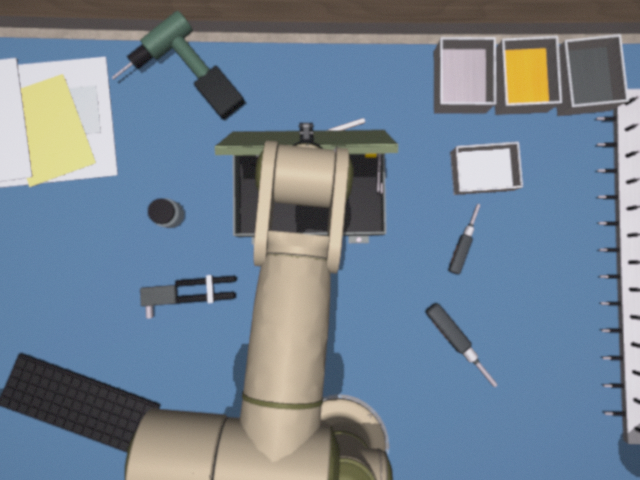

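```bash
python3 - <<'E'
from h import *
th=1.2
while th<1.56:
    th+=.02 if th<1.32 else .012
    p,q=hpose(th,el(th),back=.0147)
    g=env.movel(p,0.03,q,guard=7)
    s=monitor.sense();F=s["contact_force"];t=F@tang(th)
    print(round(th,3),g,round(s["clock"],2),"tan",round(t,1),"rad",round(F@radial(th),1),(s["position"]-p).round(4))
    if t<-6: break
grab("side","b3");
E
```

```text
1.22 False 9.37 tan -0.4 rad 2.7 [-0.0001  0.0003  0.    ]
1.24 False 9.69 tan -0.1 rad 4.6 [-0.0001  0.0003  0.0001]
1.26 False 10.02 tan 0.0 rad 3.3 [-0.0001  0.0003  0.0001]
1.28 False 10.34 tan -0.1 rad 4.5 [-0.0001  0.0003  0.0001]
1.3 False 10.67 tan 0.4 rad 2.1 [-0.      0.0003 -0.0001]
1.32 False 10.99 tan 0.5 rad 2.3 [ 0.0001  0.0003 -0.0001]
1.332 False 11.25 tan 0.5 rad 3.0 [ 0.      0.0003 -0.0001]
1.344 False 11.51 tan 0.7 rad 3.0 [ 0.      0.0003 -0.0001]
1.356 False 11.77 tan 0.0 rad 2.2 [-0.      0.0003 -0.0001]
1.368 False 12.03 tan 0.2 rad 3.0 [ 0.      0.0003 -0.0001]
1.38 False 12.28 tan 0.4 rad 2.9 [-0.      0.0003 -0.    ]
1.392 False 12.54 tan 1.1 rad 3.0 [-0.      0.0004 -0.    ]
1.404 False 12.8 tan 0.3 rad 3.0 [-0.      0.0004 -0.    ]
1.416 False 13.06 tan -0.0 rad 3.4 [-0.      0.0004 -0.    ]
1.428 False 13.32 tan 0.3 rad 3.9 [-0.      0.0004  0.    ]
1.44 False 13.57 tan 0.1 rad 2.4 [ 0.0001  0.0004 -0.0002]
1.452 False 13.83 tan 1.9 rad 1.2 [ 0.0002  0.0004 -0.0002]
1.464 False 14.09 tan 1.8 rad 2.5 [ 0.0003  0.0004 -0.0002]
1.476 False 14.35 tan -1.4 rad 2.0 [ 0.0001  0.0003 -0.0002]
1.488 False 14.61 tan -7.8 rad 3.5 [-0.0008  0.0004 -0.0003]
```

```bash
python3 -c "
import cv2;i=cv2.imread('pics/b3.png');cv2.imwrite('pics/b3c.png',cv2.resize(i[90:270,180:400],None,fx=3.3,fy=3.3,interpolation=2))"
```

```text
(no output)
```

View pics/b3c.png

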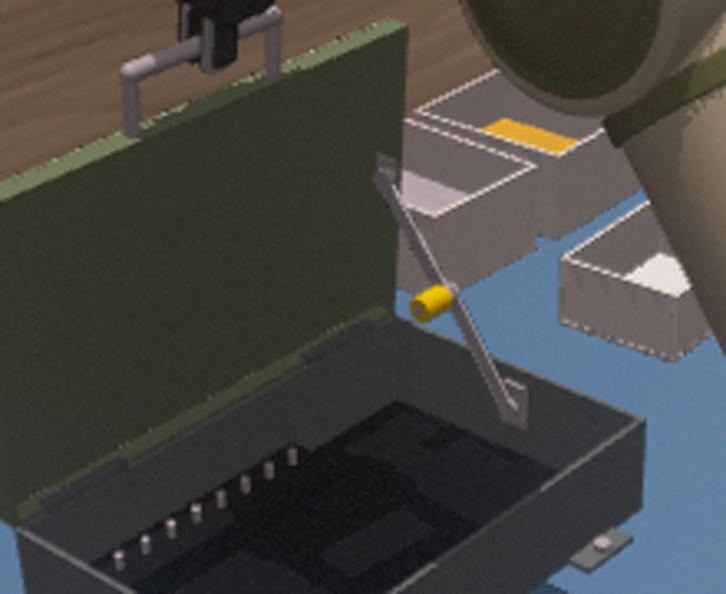

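The stay is straight and tight at about 1.48, with the tangential load at 7.8 N. I'll ease back so the spring draws it over-centre.

```bash
python3 - <<'E'
from h import *
for th in (1.478,1.47):
    p,q=hpose(th,el(th),back=.0147); env.movel(p,0.03,q)
    env.hold(.3)
    s=monitor.sense();F=s["contact_force"];t=F@tang(th)
    print(round(th,3),round(s["clock"],2),"tan",round(t,1),"rad",round(F@radial(th),1))
    i=grab("side")["frame"][:,:,::-1]
    cv2.imwrite(f'pics/b4_{th}.png',cv2.resize(i[90:270,260:400],None,fx=3.3,fy=3.3,interpolation=2))
E
```

```text
1.478 15.21 tan -3.8 rad 2.9
1.47 15.81 tan -3.4 rad 3.2
```

View pics/b4_1.47.png

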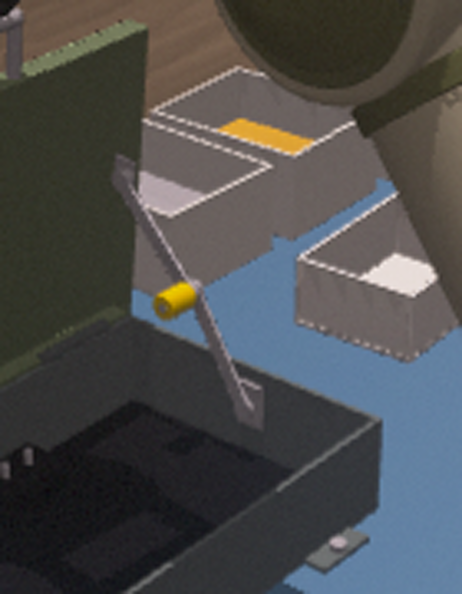

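```bash
python3 - <<'E'
from h import *
for th in (1.462,1.454,1.446):
    p,q=hpose(th,el(th),back=.0147); env.movel(p,0.03,q,guard=6)
    env.hold(.15)
    s=monitor.sense();F=s["contact_force"];t=F@tang(th)
    print(round(th,3),round(s["clock"],2),"tan",round(t,1),"rad",round(F@radial(th),1))
    if t>1.5: break
i=grab("side")["frame"][:,:,::-1]
cv2.imwrite(f'pics/b5.png',cv2.resize(i[90:270,180:400],None,fx=3.3,fy=3.3,interpolation=2))
E
```

```text
1.462 16.26 tan -2.7 rad 2.0
1.454 16.66 tan -0.2 rad 3.0
1.446 17.06 tan 7.1 rad -0.1
```

View pics/b5.png

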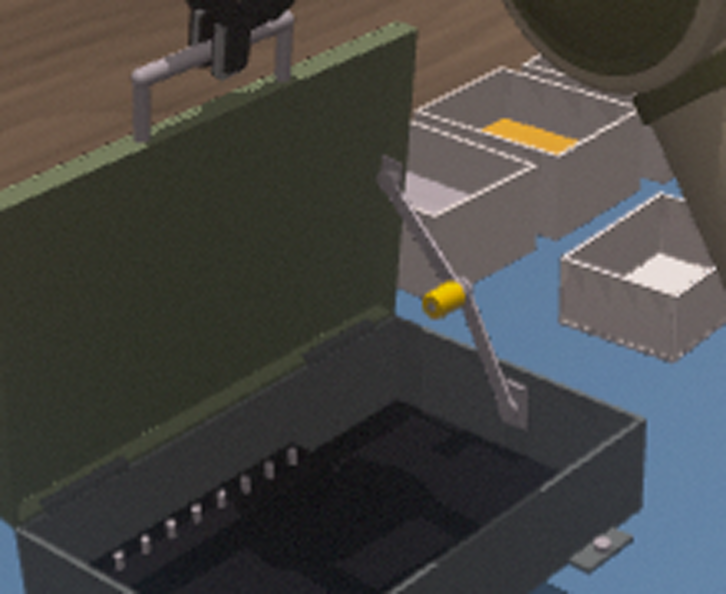

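The stay is now bowed forward over-centre and resists lowering (+7 N at 1.446), so it's locked. I'll let go, back off and measure the driver.

```bash
python3 - <<'E'
from h import *
p,q=hpose(1.453,el(1.453),back=.0147); env.movel(p,0.05,q)
env.release()
p,q=hpose(1.453,el(1.453),back=.0147,dx=.07); g=env.movel(p,0.1,q,guard=8); s=monitor.sense();print(g,s["clock"],s["contact_force"].round(1))
i=grab("side","c3"); f=grab("top","c3t")
x0,y0,x1,y1=440,197,492,280
sub=cv2.cvtColor(f["frame"],cv2.COLOR_RGB2HSV)[y0:y1,x0:x1]
print(np.median(sub[...,1]),np.median(sub[...,2]))
for nm,m in (("all",sub[...,1]<95),("dark",(sub[...,2]<95)&(sub[...,1]<110))):
    m=m.astype(np.uint8);c=max(cv2.findContours(m,0,2)[0],key=cv2.contourArea);b=cv2.boxPoints(cv2.minAreaRect(c))+[x0,y0]
    P=onz(f,b,.018);print(nm,b.round(1).tolist(),P.round(4).tolist(),[np.linalg.norm(P[k]-P[k-1]).round(4) for k in range(4)],P.mean(0).round(4))
    big=cv2.resize(m*255,None,fx=6,fy=6,interpolation=0);cv2.imwrite(f"pics/m_{nm}.png",big)
cv2.imwrite('pics/c3c.png',cv2.resize(i["frame"][90:270,180:400,::-1],None,fx=3.3,fy=3.3,interpolation=2))
E
```

```text
False 18.925 [ 0.7 -0.1 -0.1]
109.0 168.0
all [[445.8, 270.1], [472.0, 200.4], [485.5, 205.4], [459.3, 275.1]] [[0.4254, -0.2623, 0.018], [0.5973, -0.3276, 0.018], [0.585, -0.3604, 0.018], [0.4134, -0.295, 0.018]] [np.float64(0.0348), np.float64(0.1839), np.float64(0.0351), np.float64(0.1837)] [ 0.5053 -0.3113  0.018 ]
dark [[446.8, 270.1], [460.7, 233.1], [472.3, 237.5], [458.5, 274.4]] [[0.4254, -0.2648, 0.018], [0.5162, -0.2993, 0.018], [0.5057, -0.3276, 0.018], [0.4151, -0.2929, 0.018]] [np.float64(0.03), np.float64(0.0971), np.float64(0.0301), np.float64(0.097)] [ 0.4656 -0.2961  0.018 ]
```

View pics/c3c.png

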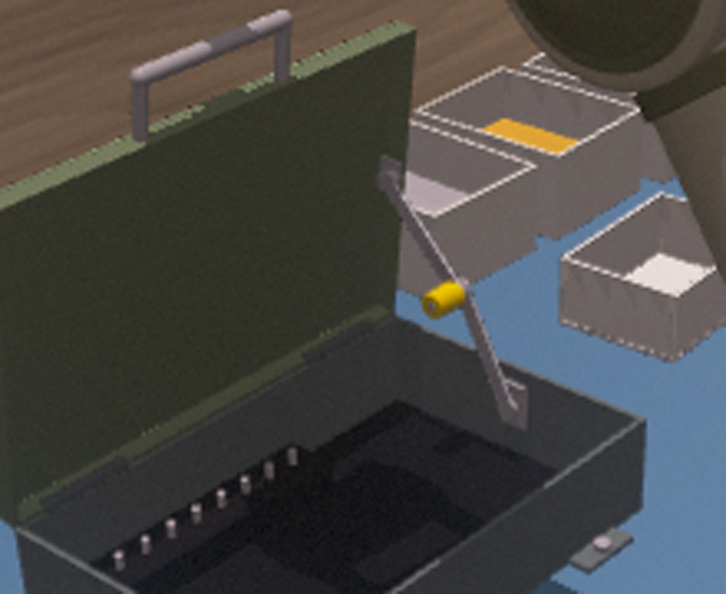

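View pics/m_dark.png

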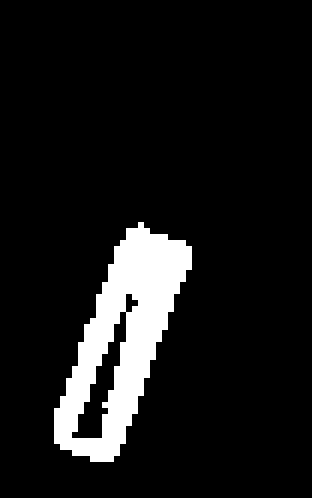

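View pics/c3t.png

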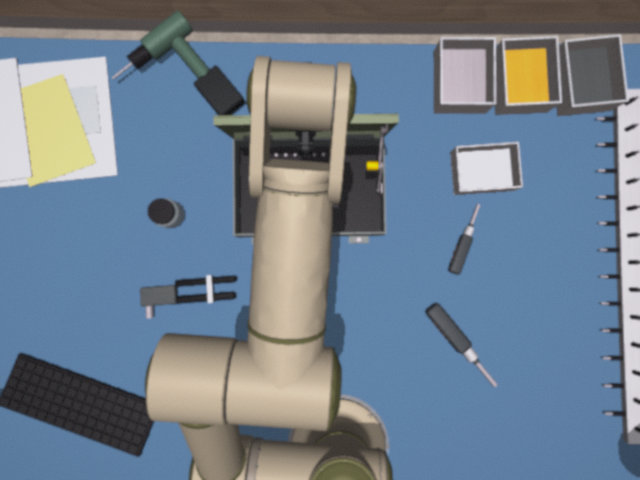

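The lid stands by itself. The small driver's grip centre is about (0.4665, -0.297) with yaw -0.363, and it measures 97 x 30 with an overall length of 184, which matches the smaller one. I'll pick it up.

```bash
cat >> h.py <<'E'
def down(yaw,flip=1): # jaw axis perpendicular to yaw direction
    return quat([0,0,-1],[-np.sin(yaw)*flip,np.cos(yaw)*flip,0])
E
python3 - <<'E'
from h import *
f=grab("top");s=grab("side")
P,e=tri(f,[371.5,166],s,[314.2,180.3]);print("knuckle",P.round(4),e.round(4),"chest",RC.inv().apply(P-C).round(4))
for fl in(1,-1):
    print(fl,[kinematics.ik([.4665,-.2968,z],down(-.363,fl)).round(2).tolist() for z in (.1,.004)])
    for yw in (-np.pi/2+YAW,np.pi/2+YAW):
        for z in (.16,.009):
            q=kinematics.ik(cw([-.04,.04*(-np.sign(yw)),z]),down(yw,fl));print(yw,z,None if q is None else q.round(2).tolist())
print(monitor.sense()["position"])
E
```

```text
knuckle [ 0.6601 -0.069   0.1316] 0.0012 chest [ 0.0364 -0.1417  0.1316]
1 [[-0.78, 0.51, 1.58, -0.0, 1.06, -1.99], [-0.78, 0.65, 1.64, -0.0, 0.85, -1.99]]
-1.5517963267948967 0.16 [-0.01, 0.52, 1.39, -0.0, 1.24, -0.03]
-1.5517963267948967 0.009 [-0.01, 0.71, 1.51, -0.0, 0.92, -0.03]
1.5897963267948965 0.16 None
1.5897963267948965 0.009 None
-1 [[-0.78, 0.51, 1.58, -0.0, 1.06, 1.16], [-0.78, 0.65, 1.64, -0.0, 0.85, 1.16]]
-1.5517963267948967 0.16 None
-1.5517963267948967 0.009 None
1.5897963267948965 0.16 [-0.15, 0.5, 1.42, -0.0, 1.23, -0.17]
1.5897963267948965 0.009 [-0.15, 0.69, 1.54, -0.0, 0.91, -0.17]
[0.70227173 0.07353639 0.39773026]
```

```bash
python3 - <<'E'
from h import *
env.movel([.50,.03,.40],.2,down(-1.2,1))
env.reach([.4665,-.2968,.08],down(-.363,1))
print(env.movel([.4665,-.2968,.004],.1,guard=6))
env.close_gripper(35); s=monitor.sense(); print(s["clock"],s["finger_gap"],s["contact_force"].round(1),s["position"])
env.movel([.4665,-.2968,.10],.12); s=monitor.sense(); print(s["clock"],s["finger_gap"],s["contact_force"].round(1))
i=grab("side","d1")["frame"]; cv2.imwrite('pics/d1c.png',cv2.resize(i[100:270,330:530,::-1],None,fx=3.3,fy=3.3,interpolation=2))
E
```

```text
False
23.4417 0.3425615896219446 [-1.   0.4  3.3] [ 0.46665529 -0.29700833  0.00434181]
24.3917 0.34199937394435465 [ 0.2  0.6 -2. ]
```

View pics/d1c.png

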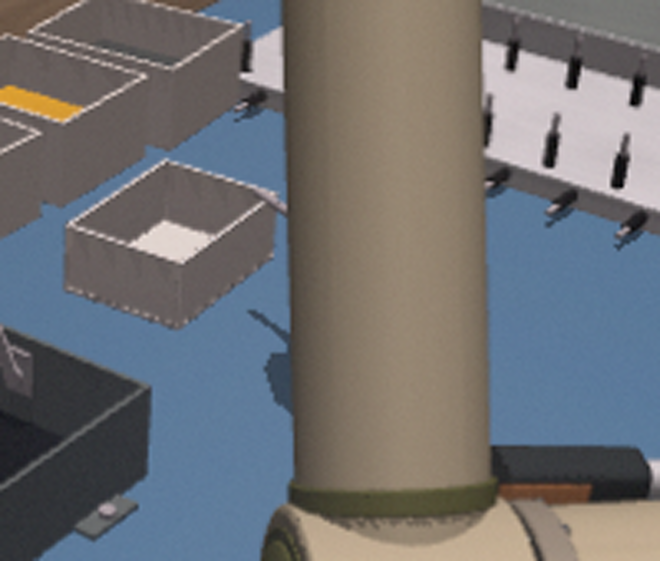

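```bash
python3 - <<'E'
from h import *
Y=-np.pi/2+YAW
env.reach([.46,.0,.20],down(Y))
p=cw([-.04,.04,.12]); env.movel(p,.2,down(Y)); 
i=grab("side","e1"); grab("top","e1t")
p[2]=.03; g=env.movel(p,.12,guard=10); print(g)
if not g:
    p[2]=.0075; g=env.movel(p,.04,guard=4)
s=monitor.sense();print(g,s["clock"],s["position"],s["contact_force"].round(1),s["finger_gap"])
i=grab("side")["frame"]; cv2.imwrite('pics/e2c.png',cv2.resize(i[130:330,170:400,::-1],None,fx=3.3,fy=2.9,interpolation=2))
E
```

```text
False
True 28.5417 [0.57978266 0.1112537  0.00826117] [-0.5 -0.5  5.7] 0.34949072200677295
```

View pics/e2c.png

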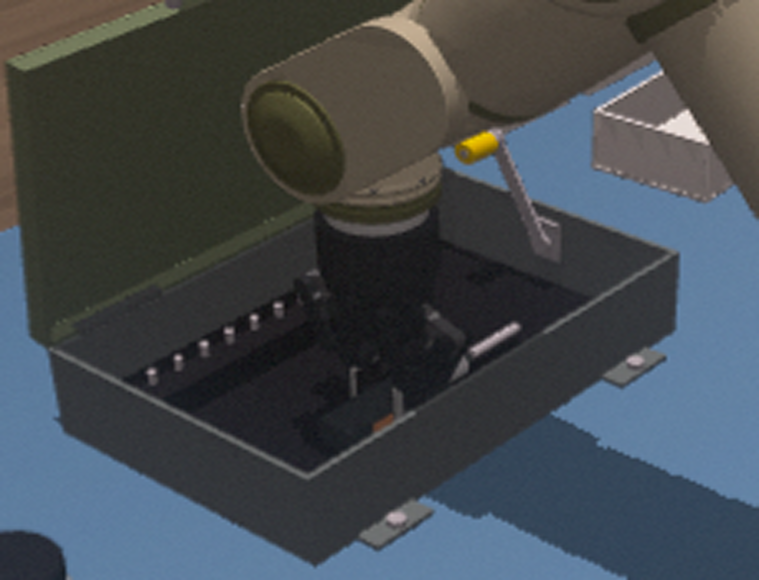

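View pics/e1.png

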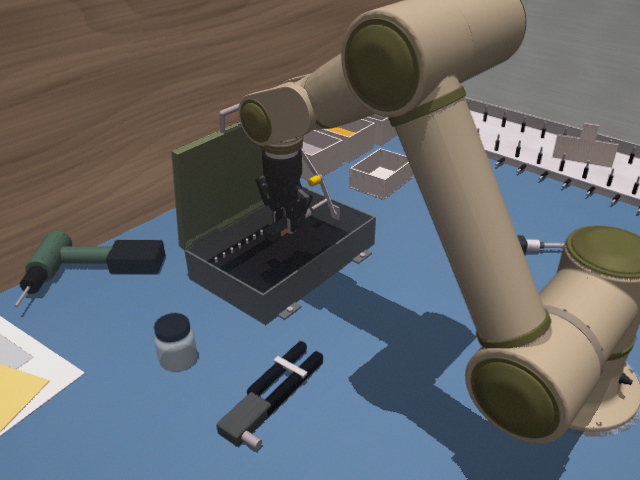

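```bash
cat >> h.py <<'E'
L=.092; Kc=np.array([.0364,-.1417,.1316]); PV=np.array([-.005,.0494]); H=np.array([.115,.075])
def knee(b):
    K=PV+L*np.array([np.sin(b),np.cos(b)])
    # A: |KA|=L, |HA|=.12, upper solution
    d=np.linalg.norm(H-K);u=(H-K)/d;a=(L*L-.12**2+d*d)/(2*d);h2=L*L-a*a
    if h2<0:return None
    n=np.array([-u[1],u[0]])
    A=K+a*u+np.sqrt(h2)*n
    v1=K-PV;v2=A-K;turn=np.arctan2(v1[0]*v2[1]-v1[1]*v2[0],v1@v2) # >0 ccw bend
    th=np.arctan2(A[1]-H[1],H[0]-A[0])
    return K,A,2.8-turn,th
def kpose(b,el,gap=0.,off=0.010):
    K=PV+L*np.array([np.sin(b),np.cos(b)]);t=np.array([np.cos(b),-np.sin(b)])
    a=np.array([np.cos(el),0,-np.sin(el)]);j=np.array([np.sin(el),0,np.cos(el)])
    c=K-t*off-a[[0,2]]*gap
    return cw([c[0],Kc[1],c[1]]),quat(dirw(a),dirw(j))
E
python3 - <<'E'
from h import *
for b in np.arange(.4,1.3,.08):
    k=knee(b)
    if k: print(round(b,2),k[0].round(4),"phi",k[2].round(2),"th",k[3].round(3))
env.release(); p=monitor.sense()["position"]; p[2]=.12; env.movel(p,.2)
print(monitor.sense()["clock"])
i=grab("side","f1"); f=grab("top","f1t")
cv2.imwrite('pics/f1c.png',cv2.resize(i["frame"][130:330,170:400,::-1],None,fx=3.3,fy=2.9,interpolation=2))
for e in (.5,.65,.8,.95,1.1):
    for b in(.45,.8,1.1):
        q=kinematics.ik(*kpose(b,e));print(e,b,None if q is None else q.round(2).tolist())
E
```

```text
0.4 [0.0308 0.1341] phi 3.26 th 1.45
0.48 [0.0375 0.131 ] phi 3.13 th 1.479
0.56 [0.0439 0.1273] phi 2.99 th 1.5
0.64 [0.0499 0.1232] phi 2.84 th 1.51
0.72 [0.0557 0.1186] phi 2.68 th 1.506
0.8 [0.061  0.1135] phi 2.49 th 1.483
0.88 [0.0659 0.108 ] phi 2.29 th 1.436
0.96 [0.0704 0.1022] phi 2.05 th 1.355
1.04 [0.0743 0.096 ] phi 1.76 th 1.227
1.12 [0.0778 0.0895] phi 1.42 th 1.038
1.2 [0.0807 0.0827] phi 1.01 th 0.776
1.28 [0.0831 0.0758] phi 0.55 th 0.455
29.8833
0.5 0.45 [-0.44, 0.47, 2.0, 2.24, 0.52, -2.55]
0.5 0.8 [-0.42, 0.54, 1.92, 2.29, 0.51, -2.57]
0.5 1.1 [-0.4, 0.61, 1.87, 2.34, 0.52, -2.62]
0.65 0.45 [-0.42, 0.43, 1.92, 1.81, 0.36, -2.1]
0.65 0.8 [-0.4, 0.51, 1.85, 1.85, 0.34, -2.12]
0.65 1.1 [-0.38, 0.58, 1.81, 1.92, 0.34, -2.19]
0.8 0.45 [-0.4, 0.42, 1.83, 1.08, 0.33, -1.36]
0.8 0.8 [-0.38, 0.5, 1.76, 1.08, 0.31, -1.35]
0.8 1.1 [-0.36, 0.56, 1.72, 1.13, 0.29, -1.4]
0.95 0.45 [-0.37, 0.44, 1.73, 0.54, 0.45, -0.82]
0.95 0.8 [-0.35, 0.51, 1.66, 0.52, 0.44, -0.79]
0.95 1.1 [-0.34, 0.57, 1.61, 0.53, 0.42, -0.79]
1.1 0.45 [-0.35, 0.47, 1.61, 0.28, 0.63, -0.56]
1.1 0.8 [-0.33, 0.54, 1.54, 0.27, 0.63, -0.53]
1.1 1.1 [-0.32, 0.61, 1.5, 0.27, 0.61, -0.53]
```

View pics/f1c.png

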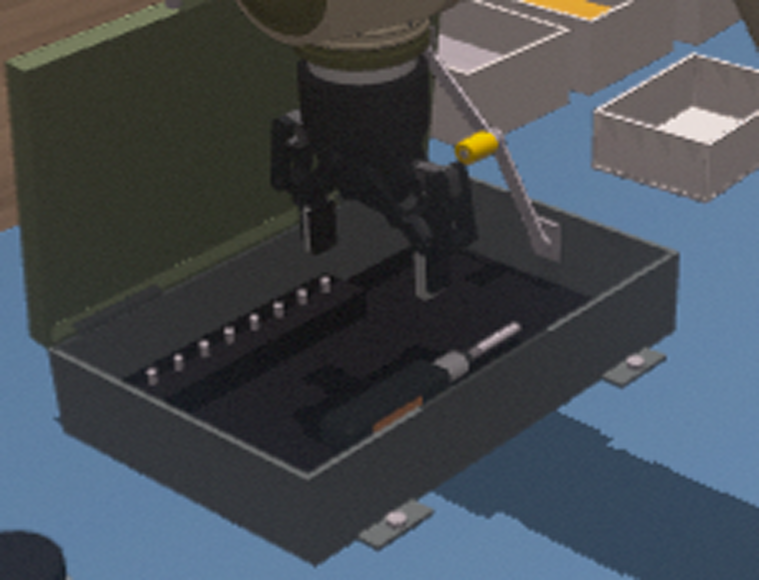

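View pics/f1t.png

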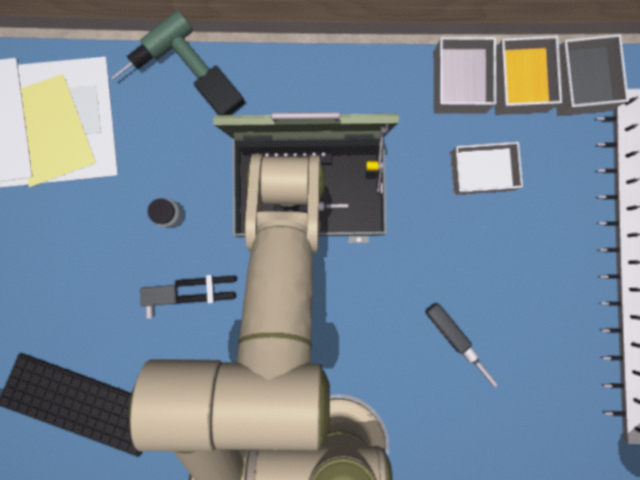

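The driver lies flat on the floor in front of the rack, with its grip at about (395,400) and blade tip at (515,328) in the crop. The stay is still locked. Next I'll push the knuckle with the fingers closed.

```bash
cat >> h.py <<'E'
def kp2(b,el,gap=0.,off=0.010):
    K=PV+L*np.array([np.sin(b),np.cos(b)])
    a=np.array([np.cos(el),0,-np.sin(el)]);j=np.array([np.sin(el),0,np.cos(el)])
    c=K-a[[0,2]]*(off+gap)
    return cw([c[0],Kc[1],c[1]]),quat(dirw(a),dirw(j))
E
python3 - <<'E'
from h import *
p=monitor.sense()["position"]; p[0]-=.06;p[2]=.2; env.movel(p,.25); env.close_gripper(30)
env.reach(*kp2(.46,.9,gap=.05))
p,q=kp2(.46,.9,gap=.004);print(env.movel(p,.1,q,guard=6))
f0=monitor.sense()["contact_force"]
for b in np.arange(.46,.95,.06):
    p,q=kp2(b,.9); g=env.movel(p,.05,q,guard=9)
    s=monitor.sense();F=s["contact_force"];print(round(b,2),g,round(s["clock"],2),F.round(1),(s["position"]-p).round(4))
    if g:break
i=grab("side","g1"); f=grab("top","g1t")
cv2.imwrite('pics/g1c.png',cv2.resize(i["frame"][90:270,180:400,::-1],None,fx=3.3,fy=3.3,interpolation=2))
E
```

```text
False
0.46 False 32.99 [0.6 0.2 0.3] [0.     0.     0.0002]
0.52 False 33.25 [ 0.   0.2 -0.8] [ 0.0002 -0.     -0.0001]
0.58 False 33.51 [-0.8 -0.5  1.3] [ 0.0002  0.     -0.0001]
0.64 False 33.77 [-1.2 -0.1  1.2] [ 0.0002 -0.     -0.0001]
0.7 False 34.02 [-0.6 -0.   2. ] [ 0.0002  0.     -0.0002]
0.76 False 34.28 [-0.1  0.6 -0.4] [ 0.0001 -0.     -0.0003]
0.82 False 34.54 [ 0.5 -0.1  0.1] [ 0.0001  0.0001 -0.0004]
0.88 False 34.8 [-0.3  0.4 -0.7] [ 0.      0.     -0.0003]
0.94 False 35.06 [-0.8 -0.2  1.6] [ 0.0001 -0.     -0.0002]
```

View pics/g1c.png

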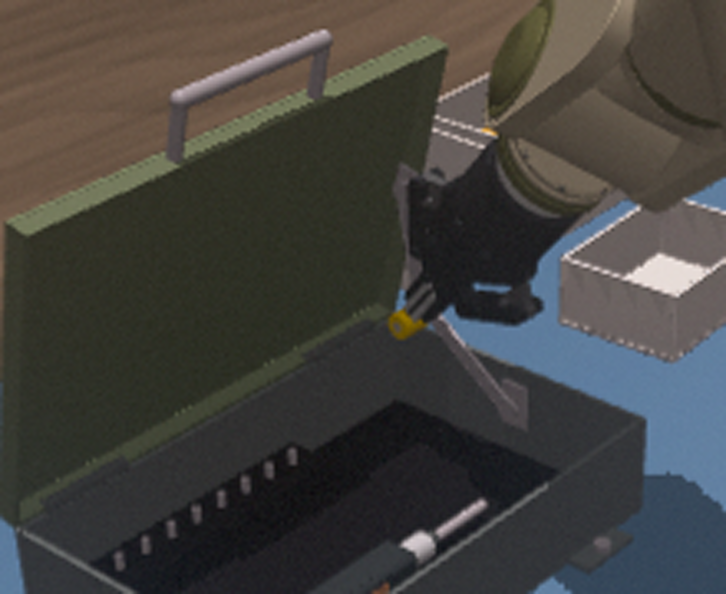

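```bash
cat >> h.py <<'E'
def barth(f,px):
    from scipy.optimize import minimize_scalar
    r=minimize_scalar(lambda t:np.linalg.norm(proj(f,cw(bar(t)))[0]-px),bounds=(0,1.6),method='bounded');return r.x,r.fun
E
python3 - <<'E'
from h import *
f=grab("side");print(barth(f,[256.2,110.6]))
for b in (.965,.985):
    p,q=kp2(b,.9); g=env.movel(p,.05,q,guard=9)
s=monitor.sense();print(s["clock"],s["contact_force"].round(1))
a=R.from_quat(q).apply([1,0,0]); g=env.movel(p-a*.012,.05,q); env.hold(.2)
i=grab("side","g2"); cv2.imwrite('pics/g2c.png',cv2.resize(i["frame"][90:270,180:400,::-1],None,fx=3.3,fy=3.3,interpolation=2))
E
```

```text
(np.float64(1.3403216374249662), np.float64(0.7237504569549237))
35.7083 [ 0.2 -0.4 -0.7]
```

View pics/g2c.png

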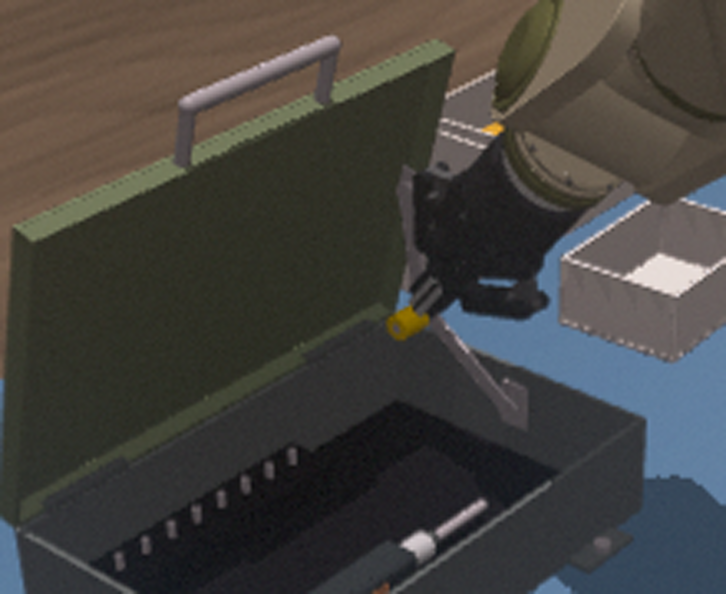

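```bash
python3 - <<'E'
from h import *
s=monitor.sense(); a=R.from_quat(s["ee_rot"]).apply([1,0,0]); env.movel(s["position"]-a*.06,.12)
i=grab("side","g3"); cv2.imwrite('pics/g3c.png',cv2.resize(i["frame"][90:270,180:400,::-1],None,fx=3.3,fy=3.3,interpolation=2)); f=grab("top","g3t")
print(monitor.sense()["clock"])
E
```

```text
37.1
```

View pics/g3c.png

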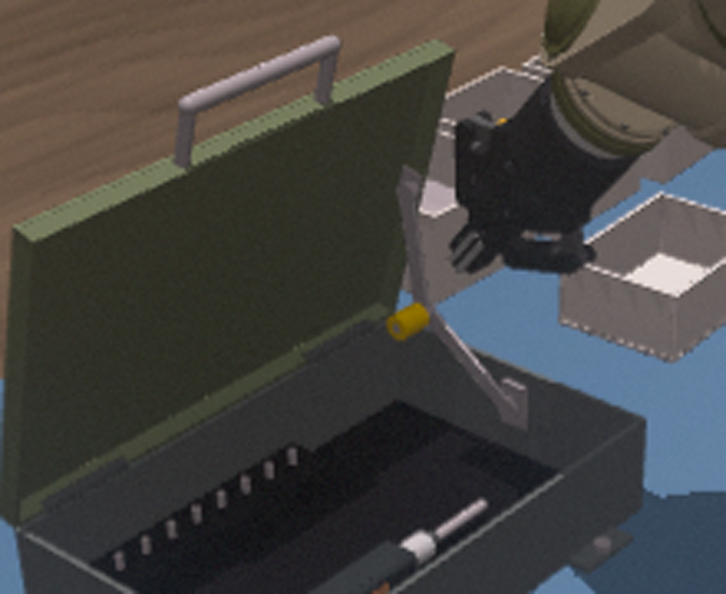

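The broken stay stays broken, with the knuckle at (408,322) to the rear. The lid stands still at about 1.32. I'll regrip the handle.

```bash
python3 - <<'E'
from h import *
f=grab("side"); th,e=barth(f,[258.8,112.1]); print(th,e)
env.movel([.50,-.02,.36],.25); env.release()
el_=th-.06
env.reach(*hpose(th,el_,back=.0147,dx=.08))
p,q=hpose(th,el_,back=.0147); g=env.movel(p,.1,q,guard=6)
s=monitor.sense();print(g,s["clock"],s["contact_force"].round(1),(s["position"]-p).round(4))
i=grab("side","k1"); cv2.imwrite('pics/k1c.png',cv2.resize(i["frame"][70:250,180:400,::-1],None,fx=3.3,fy=3.3,interpolation=2))
E
```

```text
1.3136654796484917 0.645465923961799
False 40.875 [-0.2 -0.3 -0.1] [ 0.0001 -0.      0.001 ]
```

View pics/k1c.png

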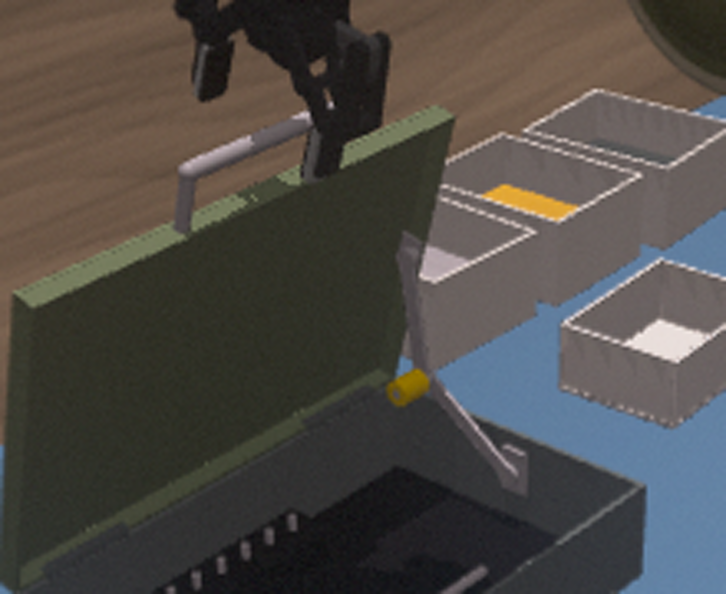

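```bash
python3 - <<'E'
from h import *
env.close_gripper(40); s=monitor.sense(); print(s["clock"],s["finger_gap"],s["contact_force"].round(1))
for th in (1.2,1.05,.9,.75,.6,.45):
    p,q=hpose(th,el(th),back=.0147)
    g=env.movel(p,0.09,q,guard=25)
    s=monitor.sense();F=s["contact_force"];print(round(th,2),g,round(s["clock"],2),"tan",round(F@tang(th),1),"rad",round(F@radial(th),1),round(float(s["finger_gap"]),3),(s["position"]-p).round(3))
    if g or s["finger_gap"]<.08: break
grab("side","k2")
E
```

```text
41.6 0.12077668286555503 [-1.5  0.7 -0.3]
1.2 False 42.08 tan -0.5 rad 1.5 0.122 [ 0. -0.  0.]
1.05 False 42.67 tan -1.4 rad 4.4 0.124 [ 0.001 -0.     0.001]
0.9 False 43.26 tan -1.7 rad -3.3 0.125 [ 0. -0. -0.]
0.75 False 43.86 tan -1.9 rad -2.9 0.118 [ 0. -0. -0.]
0.6 False 44.46 tan -4.1 rad -4.1 0.117 [ 0. -0. -0.]
0.45 False 45.06 tan -3.5 rad -8.7 0.118 [0.001 0.    0.   ]
```

View pics/k2.png

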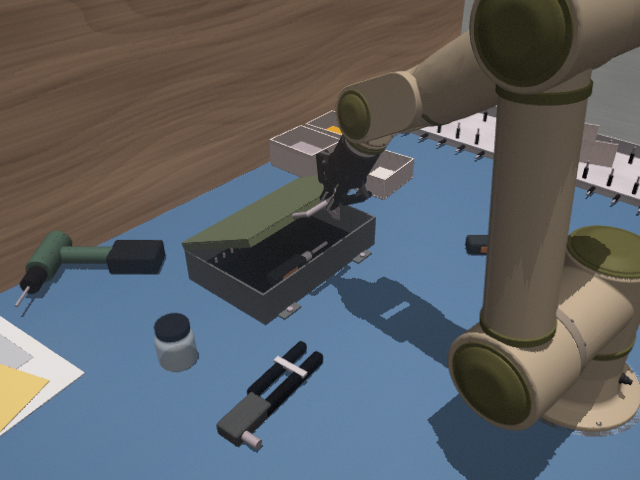

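```bash
python3 - <<'E'
from h import *
for th,v,gd in ((.3,.08,25),(.15,.07,25),(.06,.05,20),(.02,.03,12),(0,.02,9),(-.01,.02,8),(-.02,.02,8)):
    p,q=hpose(th,el(th),back=.0147)
    g=env.movel(p,v,q,guard=gd)
    s=monitor.sense();F=s["contact_force"];print(round(th,3),g,round(s["clock"],2),"tan",round(F@tang(th),1),"rad",round(F@radial(th),1),round(float(s["finger_gap"]),3),(s["position"]-p).round(3))
    if th<.03 and F@tang(th)>6: break
i=grab("side","k3"); cv2.imwrite('pics/k3c.png',cv2.resize(i["frame"][150:330,170:400,::-1],None,fx=3.3,fy=3.2,interpolation=2))
E
```

```text
0.3 False 45.77 tan -4.1 rad -7.5 0.122 [ 0.  0. -0.]
0.15 False 46.49 tan -4.6 rad -7.6 0.123 [ 0.  0. -0.]
0.06 False 47.12 tan -4.7 rad -6.7 0.125 [ 0.     0.    -0.001]
0.02 False 47.63 tan -3.2 rad -7.1 0.119 [ 0.     0.    -0.001]
0 True 47.89 tan -0.5 rad -1.4 0.116 [0.    0.    0.002]
-0.01 True 48.1 tan 11.0 rad 6.0 0.116 [0.001 0.    0.004]
```

View pics/k3c.png

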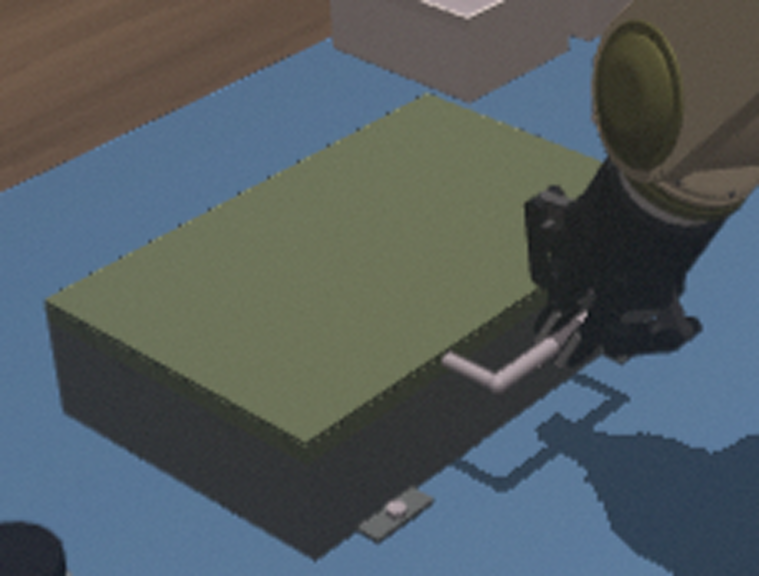

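```bash
python3 - <<'E'
from h import *
env.release(); s=monitor.sense();print(s["contact_force"].round(1))
a=R.from_quat(s["ee_rot"]).apply([1,0,0]); print(env.movel(s["position"]-a*.08,.12,guard=8))
p=monitor.sense()["position"]; p[2]+=.12; env.movel(p,.2); env.set_joints([-1.0,0.313,1.498,0,1.331,-.223])
i=grab("side","z1"); f=grab("top","z1t"); s=monitor.sense(); print(s["clock"],s["contact_force"].round(2),s["finger_gap"])
a0=cv2.imread("pics/side0.png"); d=np.abs(a0.astype(int)-i["frame"][:,:,::-1]).max(2)[185:320,185:372]; print("diff in chest region",(d>40).sum())
d=np.abs(cv2.imread("pics/top0.png").astype(int)-f["frame"][:,:,::-1]).max(2)[0:330,0:400]; print("top diff",(d>40).sum())
cv2.imwrite('pics/z1c.png',cv2.resize(i["frame"][170:330,170:400,::-1],None,fx=3.3,fy=3.3,interpolation=2))
E
```

```text
[0.4 0.5 0.8]
False
52.15 [-0.25  0.69  0.08] 0.9984343537848078
diff in chest region 0
top diff 1260
```

View pics/z1c.png

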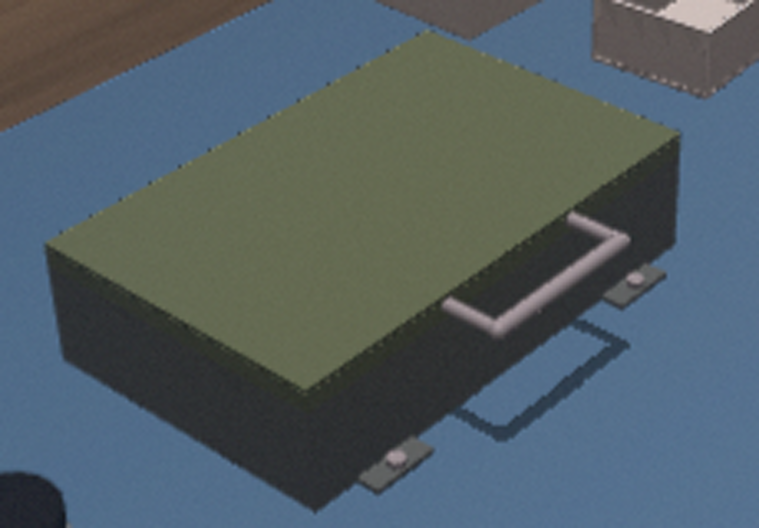

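View pics/z1t.png

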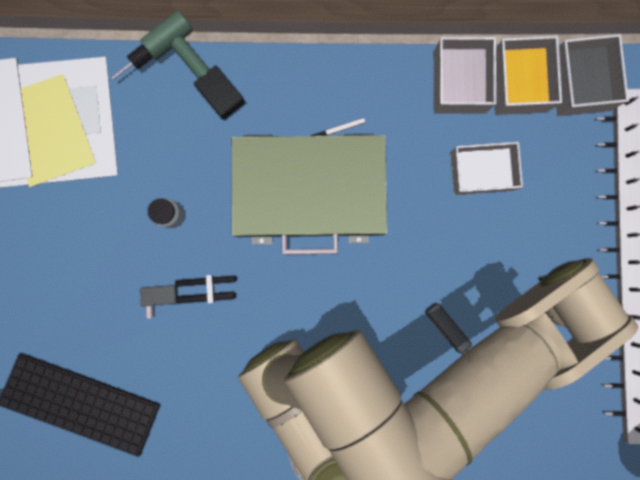

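The lid image is identical to the shut state at the start. The 1260 changed pixels in the top view look like the arm and its shadow, and the bystanders haven't moved. I'll hand in.

```bash
python3 -c "
from bench import job; job.hand_in()"
```

```text
the job is handed in; nothing more can be done
```

The smaller torque screwdriver (tan band) is lying flat on the chest floor in front of the bit rack, with the lid fully shut. The job is handed in at about 52 s of the 72 s allowed.

- **Lid up:** The stay came tight at about 1.48 rad, with roughly 8 N at the handle. I eased back until it went over-centre and let go, and the lid held by itself.
- **Knuckle:** It took only a few newtons to push it through. The joint stayed broken when I backed off, with the lid standing at about 1.31 rad.
- **Lid down:** I lowered it in the grip all the way and pressed it shut with about 11 N.

**Last checks:** The chest area in the final side picture showed no difference from the shut chest at the start. The other things on the bench look unmoved, though the arm hid part of the larger driver in the last top view. The gripper was open and touching nothing.

**Disagreements:** A 20 N guard tripped once early in the lift, but steady forces there were only about 3 N. I carried on slower, and forces along the lid reached about 19 N with the handle slipping in the grip. The top-view comparison also flagged 1260 changed pixels, which I took to be the arm and its shadow.

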